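# Open the two toggle valves and start the dosing unit

### The job

Get the two-component dosing unit going: with the fingertips, gently push the blue valve lever over until it snaps to its open side (green stripe), then do the same with the yellow lever, and only then press the green start button down and let it come up again. Leave the red drain lever closed. Do not grip, lift or shove anything: the heavy valve units stay standing in place, and the eyebolt, brass fitting and jar are left alone.

Things in the scene. Friction and masses are not known exactly. Their poses are not given: they have to be found in the camera images.
- blue_unit: base-component valve unit, blue lever ball; loose, about 2.2 kg, tips or slides if pushed over 8 N. Steel plate 120 (x) x 90 (y) x 18 mm; cream body 48 x 44 mm up to 60 mm above the table; 24 mm brass stubs, 16 mm long, on both y sides. Origin: centre of the underside. +x points to the OPEN side (green stripe on the plate), -x to the CLOSED side (white stripe), y along the hinge, z up.
- blue_lever (a joint): the blue toggle lever, rad: 0 = closed (ball leans 0.5 rad to the unit's -x, white stripe), 1.0 = open (leans 0.5 rad to +x, green stripe), 0.5 = upright. Over-centre spring: past 0.5 it snaps to the other stop by itself; about 3 N at the ball starts it moving. Starts closed.
- blue_ball (a point): centre of the blue ball, 26 mm in diameter, on top of a straight steel rod of 10 mm diameter; it is 75 mm from the hinge, so about 126 mm above the table and 36 mm to the side of the hinge at either end, 135 mm high when upright
- blue_pivot (a point): hinge centre of the blue lever, 60 mm above the table over the unit's origin; axes as the unit's
- yellow_unit: hardener valve unit, yellow lever ball; loose, about 2.2 kg, tips or slides if pushed over 8 N. Steel plate 120 (x) x 90 (y) x 18 mm; cream body 48 x 44 mm up to 60 mm above the table; 24 mm brass stubs, 16 mm long, on both y sides. Origin: centre of the underside. +x points to the OPEN side (green stripe on the plate), -x to the CLOSED side (white stripe), y along the hinge, z up.
- yellow_lever (a joint): the yellow toggle lever, rad: 0 = closed (ball leans 0.5 rad to the unit's -x, white stripe), 1.0 = open (leans 0.5 rad to +x, green stripe), 0.5 = upright. Over-centre spring: past 0.5 it snaps to the other stop by itself; about 3 N at the ball starts it moving. Starts closed.
- yellow_ball (a point): centre of the yellow ball, 26 mm in diameter, on top of a straight steel rod of 10 mm diameter; it is 75 mm from the hinge, so about 126 mm above the table and 36 mm to the side of the hinge at either end, 135 mm high when upright
- yellow_pivot (a point): hinge centre of the yellow lever, 60 mm above the table over the unit's origin; axes as the unit's
- red_unit: drain valve unit, red lever ball; loose, about 2.2 kg, tips or slides if pushed over 8 N. Steel plate 120 (x) x 90 (y) x 18 mm; cream body 48 x 44 mm up to 60 mm above the table; 24 mm brass stubs, 16 mm long, on both y sides. Origin: centre of the underside. +x points to the OPEN side (green stripe on the plate), -x to the CLOSED side (white stripe), y along the hinge, z up.
- red_lever (a joint): the red toggle lever, rad: 0 = closed (ball leans 0.5 rad to the unit's -x, white stripe), 1.0 = open (leans 0.5 rad to +x, green stripe), 0.5 = upright. Over-centre spring: past 0.5 it snaps to the other stop by itself; about 3 N at the ball starts it moving. Starts closed.
- red_ball (a point): centre of the red ball, 26 mm in diameter, on top of a straight steel rod of 10 mm diameter; it is 75 mm from the hinge, so about 126 mm above the table and 36 mm to the side of the hinge at either end, 135 mm high when upright
- red_pivot (a point): hinge centre of the red lever, 60 mm above the table over the unit's origin; axes as the unit's
- start_box: grey start box, 100 x 90 x 55 mm high, fixed to the table, with a black button housing and the green button on its top; origin: centre of the underside, z up
- start (a joint): green start button, m: 0 = up, 0.006 = fully pressed (5 N, springs back); it must go down at least 0.004
- start_top (a point): centre of the top face of the green button, 36 mm in diameter, 77 mm above the table when up; it stands 10 mm proud of its black housing (52 mm in diameter); pressed straight down; z up
- eyebolt: loose steel lifting eye standing on a 38 mm round foot, ring upright, 52 mm tall; origin: centre of the underside; leave alone
- fitting: loose brass pipe fitting standing upright, 30 mm in diameter, 44 mm tall; origin: centre of the underside; leave alone
- jar: loose white jar with black lid, 56 mm in diameter, 70 mm tall; origin: centre of the underside; leave alone
Mind the look-alikes: they are no part of the job. Leave any brown look-alike of the blue_unit alone.

How it is judged:
By the outcome, as a careful person would: the job done as asked, in the order asked, and still so for the second after the job is handed in, with the robot touching nothing.
It also fails if it takes over 51 s, if anything falls off the work surface, if the arm or the gripper's body presses on something with over 40 N, if the wrist force passes 120 N, or if a joint passes its speed limit or range.

### The arm

A 6-joint arm with a two-finger parallel gripper is mounted at the origin on the work surface. World frame = base frame: x ahead of the robot, y to its left, z up, the work surface at z = 0. Lengths are in m, angles in rad, forces in N, time in s.
With the tool pointing down it reaches from about 0.375 to 0.9 m from the base axis. Payload 3.1 kg.
Tool frame: the origin (TCP) lies on the centre line of the jaws, within the pads' length; the fingertips stand 19 mm ahead of it and the grasp point (between the pads) is the TCP; z points along the fingers, y is the direction in which the jaws open and shut (so a half turn about z gives the same grasp; the last joint's range is limited). The gripper opens to 85 mm and grips with 20 to 120 N. Pads are 22 mm wide; open, the fingers measure 114 mm over their backs; the gripper's body (76 mm by 85 mm) begins 54 mm behind the grasp point. The pads swing forward as they close: fully open they stand 13 mm farther back than shut.
Start: joints at [1.139, 0.527, 1.433, -0, 1.181, -0.178], TCP at [0.157, 0.605, 0.25] pointing down, gripper open.
Joint ranges: [-3.08, 3.08], [-0.75, 2.2], [0.22, 2.44], [-1.43, 4.57], [0, 2.65], [-2.85, 2.85]. Speed limits (rad/s): [2.79, 2.79, 3.14, 3.14, 3.14, 3.14].

### API

Orientations are given as a unit quaternion [x, y, z, w].
In Python, from station import manip, imaging, workorder gives the robot as it stands.
- The arm moves only by the shell command python3 -m creep 'ROWS' [FORCE]. ROWS is a JSON object of lists of equal length, an entry for each row: "claw": the finger opening in cm, from 0 to 8.54; "dp": the shift along the tool's x, y, z in cm, a list of three; "roll": the turn about the tool's z in rad. In form: {"claw": [claw, ...], "dp": [[dx, dy, dz], ...], "roll": [roll, ...]}. A call has 1 to 12 rows; each row is the pose to reach, as a shift and turn from the pose commanded when the call began, along the tool's axes at that moment; what a row does not reach only later rows make up. A row lasts 1/10 s, in which the tool goes at most 50 mm and 8.59 degrees, less where a joint would pass 70% of its speed; a pose out of reach is approached as far as the arm can. A call with a gripper value outside its range is refused whole. The fingers move at their own pace and stop on an object; FORCE is the grip in N (left out, the last holds). Time passes only in rows, so rows that repeat a pose let the fingers close. It gives the time, the measured TCP pose, the force and the opening at its end, in the units of the state.
- manip.sense(): the state, without advancing time (a new reading comes with each control period).
- imaging.snapshot(name): name is "side" or "top"; returns a dict with "image" (480x640x3 uint8, red, green, blue), "z_map" (480x640 float32, m along the optical axis (not along the pixel's ray), 0 where there is no reading), "vfov" (degrees; the focal length in pixels is half the picture's height over the tangent of half this angle, whatever the lens; pixels are square), "cx", "cy" (the principal point, pixels), "R" (3x3) and "t" (3): a world point X has camera coordinates R X + t. Camera axes: x right, y down, z forward; pixel columns grow to the right and rows downward; lengths in m; the calibration is good to about 2 mm. A picture is of the moment at which its call begins.
- workorder.sign_off(): hands the job in, once; it reports no verdict.
The state is a dict: "t": time; "q": joint angles; "qd": joint speeds; "tau": joint torques, N m; "tcp_pos": TCP position; "tool_rot": TCP orientation; "force": force on the tool from outside, world axes, zero at the start; "ft_torque": the same for the moment, N m; "finger_gap": opening from 0.0 (shut) to 1.0 (fully open).
Only numpy, scipy, OpenCV 4.12 (cv2) and the standard library are available. Lean on these libraries where they do the work, as an engineer would, in place of code of your own. Each camera call takes 0.05 s, during which the arm holds its last target.

## Working session

There is one attempt and no reset: what is moved stays moved. The work goes in short steps, Python scripts to look and compute and a shell command to move; the robot and the scene stay as the last step left them, time stands still between calls to the robot, and variables do not carry over. Pictures are saved under pics/ and viewed, and the job is handed in when it is done.

```bash
ls; mkdir -p pics; python3 - <<'E'
from station import manip, imaging
import cv2, numpy as np
s=manip.sense(); print({k:np.round(v,3).tolist() for k,v in s.items()})
for n in("side","top"):
    d=imaging.snapshot(n); cv2.imwrite(f"pics/{n}0.png",d["image"][:,:,::-1]); np.savez(f"/tmp/{n}0.npz",**d)
    print(n,d["vfov"],d["cx"],d["cy"],np.round(d["R"],3).tolist(),np.round(d["t"],3).tolist())
E
```

```text
pics
{'t': 0.0, 'q': [1.139, 0.528, 1.434, -0.0, 1.181, -0.178], 'qd': [0.001, -0.001, 0.0, -0.0, 0.002, 0.001], 'tau': [-0.0, -44.235, -17.802, -0.0, 0.008, 0.0], 'tcp_pos': [0.157, 0.604, 0.249], 'tool_rot': [0.127, 0.992, -0.001, -0.0], 'force': [-0.457, -0.476, 0.162], 'ft_torque': [0.029, -0.019, -0.094], 'finger_gap': 0.998}
side 56.91629985910264 314.53409263211284 242.22114151552054 [[-0.98, -0.2, -0.016], [-0.087, 0.496, -0.864], [0.181, -0.845, -0.503]] [0.536, 0.106, 0.809]
top 52.448788492966166 320.867606499215 244.17498007575614 [[-0.01, -1.0, 0.001], [-0.995, 0.01, -0.098], [0.098, -0.002, -0.995]] [0.008, 0.56, 1.194]
```

View pics/side0.png

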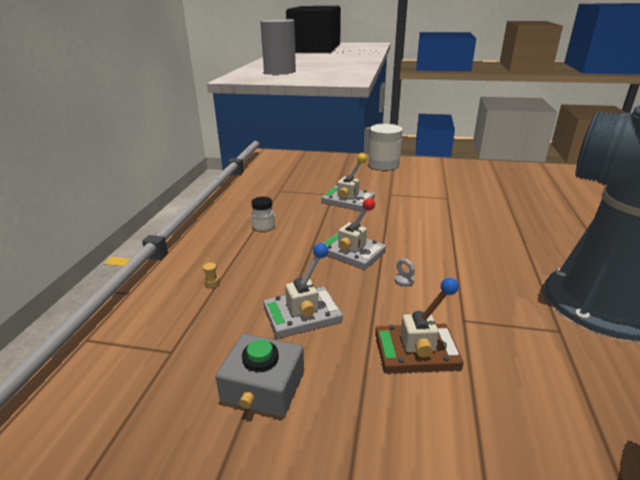

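View pics/top0.png

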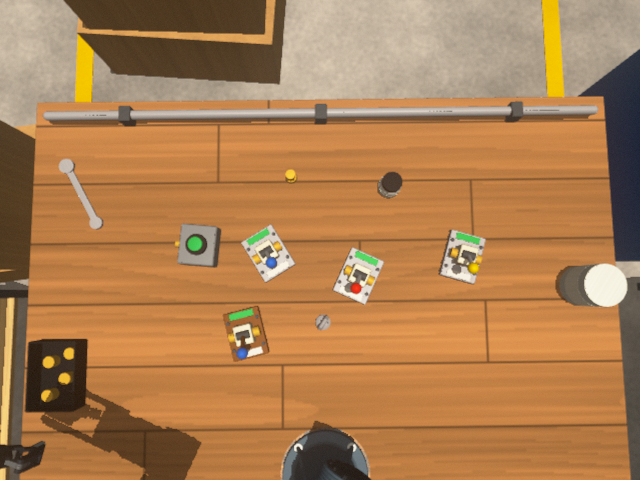

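Side view: blue unit on its grey plate has its ball at (321,250), the brown look-alike's ball is at (450,285), red at (369,203), yellow at (362,158), and the green button at (260,350). Top view: blue ball (271,262), brown look-alike (242,352), red (356,288), yellow (474,268), button (195,244).

Candidates for the blue lever are (271,262) on the grey plate and (242,352) on the brown plate, so I choose (271,262). For yellow, the ball at (474,268) is the choice. The brass stubs and the yellow spots in the tray at (50,370) are not levers.

```bash
cat > h.py <<'E'
import numpy as np, cv2
def K(d): return 240/np.tan(np.radians(float(d["vfov"])/2))
def ray(d,u,v):
    f=K(d); R=d["R"];c=-R.T@d["t"]; return c,R.T@np.array([(u-d["cx"])/f,(v-d["cy"])/f,1])
def onz(d,u,v,z):
    c,r=ray(d,u,v); return c+r*(z-c[2])/r[2]
def tri(a,b):
    A=np.zeros((3,3));y=np.zeros(3)
    for c,r in(a,b):
        r=r/np.linalg.norm(r);P=np.eye(3)-np.outer(r,r);A+=P;y+=P@c
    x=np.linalg.solve(A,y); return x,[np.linalg.norm(np.cross(x-c,r/np.linalg.norm(r))) for c,r in(a,b)]
def proj(d,X):
    p=d["R"]@X+d["t"];f=K(d);return p[:2]/p[2]*f+[d["cx"],d["cy"]]
def blobs(d,box,lo,hi,mn=15):
    x0,y0,x1,y1=box
    h=cv2.cvtColor(d["image"],cv2.COLOR_RGB2HSV)[y0:y1,x0:x1]
    m=cv2.inRange(h,lo,hi); n,l,s,c=cv2.connectedComponentsWithStats(m)
    return [(c[i]+[x0,y0],s[i,4]) for i in range(1,n) if s[i,4]>=mn]
E
python3 - <<'E'
from h import *
T=np.load("/tmp/top0.npz");S=np.load("/tmp/side0.npz")
im=T["image"][:,:,::-1]
a=cv2.resize(im[215:305,235:325],(400,400),interpolation=2);b=cv2.resize(im[215:305,425:515],(400,400),interpolation=2)
cv2.imwrite("pics/crop.png",np.hstack([a,b]))
B=((105,120,60),(128,255,255));Y=((22,150,100),(32,255,255));R=((0,180,100),(4,255,255));G=((50,120,60),(75,255,255))
for n,d,bx in(("blueT",T,(240,220,300,290)),("blueS",S,(300,235,340,265))):print(n,blobs(d,bx,*B))
for n,d,bx in(("yelT",T,(435,225,490,290)),("yelS",S,(350,148,375,170))):print(n,blobs(d,bx,*Y))
for n,d,bx in(("redT",T,(330,240,390,310)),("redS",S,(355,190,380,215))):print(n,blobs(d,bx,*R,5))
for n,d,bx in(("grT",T,(170,215,500,320)),("grS",S,(200,170,400,400))):print(n,blobs(d,bx,*G))
E
```

```text
blueT [(array([270.67105263, 262.10526316]), np.int32(76))]
blueS [(array([320.36601307, 250.05228758]), np.int32(153))]
yelT [(array([473.08510638, 267.53191489]), np.int32(94))]
yelS [(array([361.66129032, 157.53225806]), np.int32(62))]
redT [(array([355.575, 287.825]), np.int32(80))]
redS [(array([368.71590909, 203.625     ]), np.int32(88))]
grT [(array([257.7804878 , 236.42276423]), np.int32(123)), (array([467.70967742, 237.83870968]), np.int32(124)), (array([194.52222222, 243.28888889]), np.int32(180)), (array([365.94308943, 257.74796748]), np.int32(123)), (array([240.75      , 314.30555556]), np.int32(144))]
grS [(array([331.56666667, 191.06666667]), np.int32(30)), (array([331.7037037 , 239.53703704]), np.int32(54)), (array([275.60736196, 312.71165644]), np.int32(163)), (array([387.12350598, 343.812749  ]), np.int32(251)), (array([259.23768737, 350.49464668]), np.int32(467))]
```

View pics/crop.png

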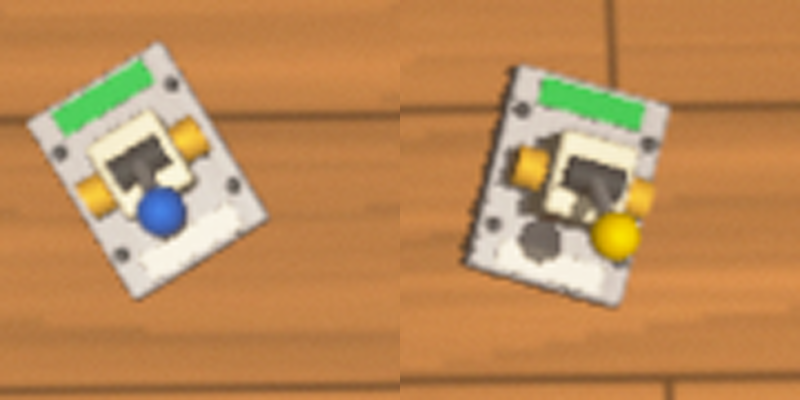

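The crop confirms a grey plate under the blue ball (left) and under the yellow ball (right). Both levers lean to the white-stripe side, so both are closed.

```bash
cat > m.py <<'E'
from h import *
from scipy.spatial.transform import Rotation as Ro
T=np.load("/tmp/top0.npz");S=np.load("/tmp/side0.npz")
P={"blue":((270.7,262.1),(320.4,250.05),(257.8,236.4),(275.6,312.7)),"yellow":((473.1,267.5),(361.7,157.5),(467.7,237.8),None),"red":((355.6,287.8),(368.7,203.6),(365.9,257.7),None)}
for n,(bt,bs,gt,gs) in P.items():
    b,e=tri(ray(T,*bt),ray(S,*bs)); g=onz(T,*gt,.018)
    bp=onz(T,*bt,.126)
    d=g-b;d[2]=0;L=np.linalg.norm(d);d/=L
    print(n,"ball",b.round(4),"miss",np.round(e,4),"planeball",bp.round(4),"green",g.round(4),"L",L.round(4),"yaw",np.degrees(np.arctan2(d[1],d[0])).round(1),"pivot",(b+d*.036).round(4))
b,e=tri(ray(T,194.5,243.3),ray(S,259.2,350.5)); print("button",b.round(4),np.round(e,4),onz(T,194.5,243.3,.077).round(4))
print("depth ball top", [T["z_map"][int(round(v[0][1])),int(round(v[0][0]))] for v in P.values()])
for n,uv in {"eye":(323,322),"fit":(290,176),"jar":(390,185),"brownball":(242,352)}.items(): print(n,onz(T,*uv,.04).round(3))
# green stripe orientation
h=cv2.cvtColor(T["image"],cv2.COLOR_RGB2HSV);m=cv2.inRange(h,(50,120,60),(75,255,255))
for c in cv2.findContours(m,0,1)[0]:
    if cv2.contourArea(c)>60:
        r=cv2.minAreaRect(c); bx=cv2.boxPoints(r); w=[onz(T,*p,.018)[:2] for p in bx]
        e=[w[1]-w[0],w[2]-w[1]];e=max(e,key=np.linalg.norm); print(np.round(r[0]),"stripe normal deg",(np.degrees(np.arctan2(e[1],e[0]))+90)%180)
E
python3 m.py; python3 -c "
from scipy.spatial.transform import Rotation as R
print(R.from_quat([.127,.992,-.001,0]).as_matrix().round(3))"
```

```text
blue ball [0.511  0.1186 0.1237] miss [0.0004 0.0004] planeball [0.5105 0.1183 0.126 ] green [0.5827 0.1619 0.018 ] L 0.0838 yaw 31.1 pivot [0.5418 0.1372 0.1237]
yellow ball [ 0.4935 -0.3467  0.1236] miss [0.0001 0.0001] planeball [ 0.4933 -0.3459  0.126 ] green [ 0.5737 -0.3692  0.018 ] L 0.0833 yaw -15.7 pivot [ 0.5282 -0.3564  0.1236]
red ball [ 0.4497 -0.0758  0.1236] miss [0. 0.] planeball [ 0.4497 -0.0756  0.126 ] green [ 0.5259 -0.1106  0.018 ] L 0.0838 yaw -24.6 pivot [ 0.4824 -0.0907  0.1236]
button [0.5617 0.3087 0.0688] [0.0001 0.0001] [0.5607 0.3065 0.077 ]
depth ball top [np.float32(1.1049676), np.float32(1.1054195), np.float32(1.097699)]
eye [ 0.368 -0.001  0.04 ]
fit [0.732 0.078 0.04 ]
jar [ 0.707 -0.173  0.04 ]
brownball [0.298 0.197 0.04 ]
[241. 314.] stripe normal deg 14.090088874722412
[366. 258.] stripe normal deg 155.3047511657247
[195. 244.] stripe normal deg 134.93195841026946
[468. 238.] stripe normal deg 163.66636375570982
[258. 236.] stripe normal deg 30.75243799783774
[[-0.968  0.252 -0.   ]
 [ 0.252  0.968 -0.002]
 [-0.    -0.002 -1.   ]]
```

Measurements agree with the description. The two views miss each other by less than 0.5 mm, ball heights come out at 0.124 against 0.126, and stripe normals match the stripe-to-ball yaw within 0.7°. The button is at about (0.561, 0.307). I'll shut the jaws and push along tool +y with the back of a finger. First I go behind the blue ball at height.

```bash
python3 -m creep '{"claw":[0,0,0,0,0,0,0,0,0,0,0,0],"dp":[[-2,-2,0],[-5,-5,0],[-8,-8,0],[-11,-11,0],[-14,-14,0],[-17,-17,0],[-20,-20,0],[-23,-23,0],[-26,-26,0],[-29,-29,0],[-32,-32,0],[-35,-35,0]],"roll":[0.07,0.14,0.21,0.28,0.35,0.42,0.49,0.56,0.63,0.70,0.77,0.773]}' 20
cat > go.py <<'E'
import sys,numpy as np
from station import manip
from scipy.spatial.transform import Rotation as R
s=manip.sense();M=R.from_quat(s["tool_rot"]).as_matrix();p=np.array(s["tcp_pos"])
g=np.array([float(v) for v in sys.argv[1:4]]);yw=float(sys.argv[4]) # target tool-y yaw deg
y=np.degrees(np.arctan2(M[1,1],M[0,1]))
print("t",s["t"],"p",p.round(4),"dp cm",(M.T@(g-p)*100).round(2),"roll",round(np.radians((y-yw+180)%360-180),3),"yawy",y.round(1),"F",np.round(s["force"],2),"gap",s["finger_gap"])
E
python3 go.py 0.466 0.0915 0.25 31
```

```text
t: 1.3
tcp_pos: [0.4082, 0.1767, 0.2502]
tool_rot: [0.492, 0.871, -0.0, -0.0]
force: [0.6, 0.7, -0.1]
finger_gap: -0.001
t 1.3 p [0.4082 0.1767 0.2502] dp cm [-10.28   0.55   0.02] roll 0.002 yawy 31.1 F [ 0.58  0.73 -0.1 ] gap -0.001235366571041768
```

```bash
python3 -m creep '{"claw":[0,0,0,0,0,0,0,0,0,0],"dp":[[-3,0.2,0],[-6,0.3,0],[-9,0.5,0],[-10.3,0.5,0],[-10.3,0.5,3],[-10.3,0.5,6],[-10.3,0.5,9],[-10.3,0.5,11],[-10.3,0.5,11.9],[-10.3,0.5,11.9]],"roll":[0,0,0,0,0,0,0,0,0,0]}'
python3 go.py 0.511 0.1186 0.131 31
python3 - <<'E'
from h import *
from station import imaging
d=imaging.snapshot("side");e=imaging.snapshot("top")
a=cv2.resize(d["image"][170:350,220:460],None,fx=1.6,fy=1.6,interpolation=2)
b=cv2.resize(e["image"][210:330,220:340],(288,288),interpolation=2)
cv2.imwrite("pics/a1.png",np.hstack([a,b])[:,:,::-1])
E
```

```text
t: 2.3
tcp_pos: [0.4643, 0.0932, 0.1303]
tool_rot: [0.491, 0.871, -0.001, -0.001]
force: [0.4, -0.4, 0.6]
finger_gap: -0.001
t 2.3 p [0.4643 0.0932 0.1303] dp cm [-0.25  5.31 -0.08] roll 0.003 yawy 31.2 F [ 0.37 -0.42  0.64] gap -0.0010091324589650904
```

View pics/a1.png

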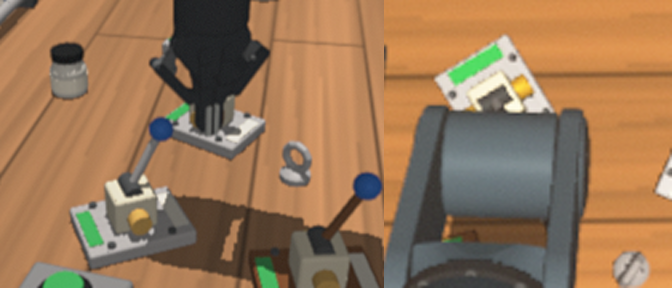

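The shut fingertips stand behind the blue ball, clear of it (ball at crop (161,128), tips at (213,140)). I'll lift 7 mm so the ball meets the fingertips below the flaring links, then push slowly.

```bash
python3 -m creep '{"claw":[0,0,0,0,0,0,0,0,0,0,0,0],"dp":[[-0.2,0,-0.7],[-0.2,0.5,-0.7],[-0.2,1,-0.7],[-0.2,1.5,-0.7],[-0.2,1.9,-0.7],[-0.2,2.2,-0.7],[-0.2,2.4,-0.7],[-0.2,2.6,-0.7],[-0.2,2.8,-0.7],[-0.2,3.0,-0.7],[-0.2,3.2,-0.7],[-0.2,3.4,-0.7]],"roll":[0,0,0,0,0,0,0,0,0,0,0,0]}'
python3 go.py 0.511 0.1186 0.138 31
```

```text
t: 3.6
tcp_pos: [0.4916, 0.1067, 0.1387]
tool_rot: [0.49, 0.872, -0.004, -0.003]
force: [-10.5, -11.1, 16.5]
finger_gap: 0.001
t 3.6 p [0.4916 0.1067 0.1387] dp cm [0.   2.28 0.05] roll 0.005 yawy 31.3 F [-10.54 -11.07  16.46] gap 0.0005136086756753843
```

Force is far above 3 N, so I'm backing off and looking.

```bash
python3 -m creep '{"claw":[0],"dp":[[0,-0.6,0]],"roll":[0]}'
python3 - <<'E'
from h import *
from station import imaging
d=imaging.snapshot("side");e=imaging.snapshot("top");np.savez("/tmp/side1.npz",**d)
a=cv2.resize(d["image"][160:340,240:400],None,fx=3.3,fy=3.3,interpolation=2)
cv2.imwrite("pics/a2.png",a[:,:,::-1])
E
python3 go.py 0.511 0.1186 0.138 31
```

```text
t: 3.7
tcp_pos: [0.489, 0.1049, 0.1386]
tool_rot: [0.491, 0.871, -0.001, -0.001]
force: [-1.2, -0.1, 0.2]
finger_gap: -0.004
t 3.8 p [0.4895 0.1053 0.1383] dp cm [0.02 2.53 0.03] roll 0.002 yawy 31.1 F [-1.91 -0.93  0.3 ] gap 0.001995829406638774
```

View pics/a2.png

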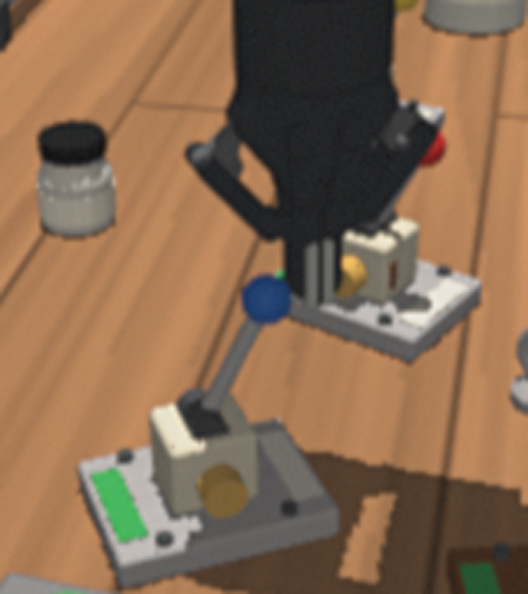

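```bash
python3 - <<'E'
from h import *
S=np.load("/tmp/side0.npz");D=np.load("/tmp/side1.npz")
for d in(S,D):
    print(blobs(d,(295,230,345,270),(105,120,40),(128,255,255)),blobs(d,(265,290,300,335),(50,120,40),(75,255,255)))
    z=d["z_map"]; print(z[250,318:346:2].round(3))
E
```

```text
[(array([320.36601307, 250.05228758]), np.int32(153))] [(array([275.60736196, 312.71165644]), np.int32(163))]
[0.726 0.726 0.723 0.726 0.73  0.951 0.947 0.946 0.945 0.946 0.947 0.948
 0.947 0.931]
[(array([320.65562914, 250.14569536]), np.int32(151))] [(array([275.58895706, 312.71779141]), np.int32(163))]
[0.725 0.725 0.725 0.728 0.728 0.95  0.737 0.738 0.735 0.738 0.736 0.742
 0.946 0.934]
```

```bash
python3 - <<'E'
from h import *
D=np.load("/tmp/side1.npz")
R,t=D["R"],D["t"]
pt=np.array([0.4895,0.1053]);u=np.array([np.cos(np.radians(31)),np.sin(np.radians(31))])
for v in range(206,256,2):
    o=[]
    for c in range(296,348,3):
        z=D["z_map"][v,c]
        cc,r=ray(D,c+.0,v+.0); X=cc+r*z
        a=(X[:2]-pt)@u; l=(X[:2]-pt)@[-u[1],u[0]]
        o.append(f"{a*1e3:4.0f}/{X[2]*1e3:3.0f}/{l*1e3:3.0f}" if z>0 and z<.8 and X[2]>.09 else "  .  ")
    print(v,' '.join(o))
E
```

```text
206   62/207/-10   60/210/ -1   56/211/  2   51/210/  3   47/211/  4   41/209/  3   .     34/210/  9   30/211/ 12   23/208/  8   19/208/ 10   17/211/ 18   12/211/ 19    8/211/ 20   -0/206/ 12   -5/205/ 13   -9/206/ 16  -14/205/ 17
208   62/204/ -8   61/208/  2   58/211/  8   53/210/  9   47/207/  4   42/206/  5   .     .     29/207/ 10   25/206/ 11   20/206/ 13   17/207/ 17   12/207/ 18    7/206/ 17   .     -5/201/ 12   -8/204/ 19  -14/202/ 16
210   .     61/206/  4   59/209/ 11   54/208/ 11   47/203/  4   43/205/  8   .     .     28/201/  7   24/202/ 10   19/201/  9   17/204/ 16   12/203/ 17    6/202/ 16   -1/198/ 11   -5/198/ 13   -9/200/ 17  -14/198/ 17
212   .     62/204/  6   59/206/ 12   55/206/ 13   49/204/ 12   44/202/ 10   .     .     .     24/199/ 11   19/198/ 10   17/200/ 16   11/199/ 16    6/198/ 16   -2/194/  9   -4/196/ 15   -9/196/ 16  -13/196/ 19
214   .     .     59/202/ 11   54/201/ 11   50/201/ 13   44/199/ 11   .     .     .     16/184/-12   19/194/ 10   16/196/ 15   12/196/ 17    8/197/ 19   -3/188/  5   -4/193/ 16   -9/192/ 16  -15/190/ 15
216   .     .     .   
[... 2796 characters left out ...]
1/ 10   -8/129/  9   .     .  
248   .     .     .     .     .     .     37/131/  1   33/131/  4   29/133/  8   25/133/ 10   19/131/  9   13/129/  7    8/128/  8    4/129/ 11   -2/127/ 10   -9/125/  8   .     .  
250   .     .     .     .     .     .     38/128/  3   35/131/  9   30/131/ 11   25/130/ 11   20/129/ 12   12/124/  6    8/124/  7    4/126/ 11   -1/125/ 12   .     .     .  
252   .     .     .     .     .     .     38/125/  4   34/126/  7   31/129/ 13   26/127/ 13   20/125/ 11   .      7/120/  7    4/121/ 11   -2/119/  9   .     .     .  
254   .     .     .     .     .     .     39/122/  5   35/124/ 10   31/125/ 13   26/125/ 15   21/122/ 13   .     .     .     .     .     .     .
```

The force sat at 45°: the finger moved straight while the ball wanted to rise along its arc, so friction built up. Nothing has shifted (the stripe is at the same pixel). I'll go lower, then push along the ball's arc (forward and up) in small steps.

```bash
python3 -m creep '{"claw":[0,0,0,0,0,0,0,0,0,0],"dp":[[0,-0.6,0],[0,-0.6,0.4],[0,-0.6,0.75],[0,-0.3,0.75],[0,-0.1,0.75],[0,0.1,0.72],[0,0.2,0.66],[0,0.3,0.61],[0,0.4,0.56],[0,0.5,0.51]],"roll":[0,0,0,0,0,0,0,0,0,0]}'
python3 go.py 0.511 0.1186 0.138 31
```

```text
t: 4.8
tcp_pos: [0.4928, 0.1073, 0.1333]
tool_rot: [0.491, 0.871, -0.002, -0.002]
force: [-5.3, -3.9, 5.0]
finger_gap: -0.002
t 4.8 p [0.4928 0.1073 0.1333] dp cm [ 0.02  2.14 -0.48] roll 0.004 yawy 31.2 F [-5.27 -3.88  4.96] gap -0.001997415869222575
```

```bash
python3 -m creep '{"claw":[0,0,0,0,0],"dp":[[0,0,-0.15],[0,0.1,-0.22],[0,0.2,-0.29],[0,0.3,-0.36],[0,0.4,-0.42]],"roll":[0,0,0,0,0]}'
python3 go.py 0.511 0.1186 0.138 31
```

```text
t: 5.3
tcp_pos: [0.4979, 0.1104, 0.1373]
tool_rot: [0.491, 0.871, -0.0, -0.0]
force: [-3.3, -1.8, 0.7]
finger_gap: 0.002
t 5.3 p [0.4979 0.1104 0.1373] dp cm [ 0.03  1.54 -0.07] roll 0.003 yawy 31.2 F [-3.29 -1.76  0.72] gap 0.0024235624497176513
```

```bash
python3 -m creep '{"claw":[0,0,0,0,0,0,0,0,0],"dp":[[0,0.2,-0.1],[0,0.4,-0.17],[0,0.6,-0.23],[0,0.8,-0.29],[0,1.0,-0.34],[0,1.2,-0.38],[0,1.4,-0.41],[0,1.6,-0.44],[0,1.8,-0.46]],"roll":[0,0,0,0,0,0,0,0,0]}'
python3 go.py 0.511 0.1186 0.138 31
```

```text
t: 6.2
tcp_pos: [0.5141, 0.1197, 0.142]
tool_rot: [0.491, 0.871, 0.0, 0.0]
force: [-0.9, -1.5, 0.7]
finger_gap: -0.001
t 6.2 p [0.5141 0.1197 0.142 ] dp cm [ 0.07 -0.32  0.4 ] roll 0.003 yawy 31.2 F [-0.94 -1.5   0.65] gap -0.001263857162197405
```

```bash
python3 -m creep '{"claw":[0,0,0,0,0,0,0],"dp":[[0,0.2,-0.05],[0,0.4,-0.07],[0,0.6,-0.08],[0,0.8,-0.08],[0,1.0,-0.08],[0,1.2,-0.08],[0,1.3,-0.08]],"roll":[0,0,0,0,0,0,0]}'
python3 - <<'E'
from h import *
from station import imaging
d=imaging.snapshot("side");np.savez("/tmp/side2.npz",**d)
a=cv2.resize(d["image"][160:340,220:400],None,fx=3,fy=3,interpolation=2)
cv2.imwrite("pics/a3.png",a[:,:,::-1])
print(blobs(d,(270,230,345,285),(105,120,40),(128,255,255)),blobs(d,(265,290,300,335),(50,120,40),(75,255,255)))
E
python3 go.py 0.466 0.0915 0.25 31
```

```text
t: 6.9
tcp_pos: [0.5249, 0.1264, 0.1428]
tool_rot: [0.491, 0.871, 0.0, 0.0]
force: [-0.4, -0.6, 0.6]
finger_gap: -0.003
[(array([278.56291391, 258.7218543 ]), np.int32(151))] [(array([275.625  , 312.74375]), np.int32(160))]
t 6.95 p [0.525  0.1264 0.1428] dp cm [  0.06  -6.85 -10.72] roll 0.003 yawy 31.2 F [ 0.08 -0.08 -0.85] gap -0.001274464268652991
```

View pics/a3.png

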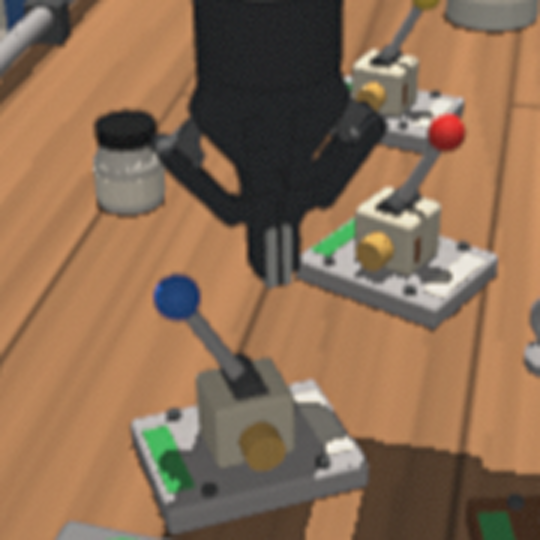

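Blue has snapped over: the ball is at crop (178,297), leaning over the green stripe, and the stripe is at the same pixel, so the unit hasn't moved. Now lift and go to yellow.

```bash
python3 -m creep '{"claw":[0,0,0,0],"dp":[[0,-0.5,-2],[0,-0.5,-5],[0,-0.5,-8],[0,-0.5,-8]],"roll":[0,0,0,0]}'
python3 go.py 0.455 -0.336 0.222 -15.7
```

```text
t: 7.35
tcp_pos: [0.523, 0.1238, 0.2267]
tool_rot: [0.491, 0.871, 0.002, 0.004]
force: [0.6, 0.3, 0.8]
finger_gap: 0.001
t 7.35 p [0.523  0.1238 0.2267] dp cm [-35.82 -29.62   0.4 ] roll 0.818 yawy 31.2 F [0.57 0.34 0.8 ] gap 0.0006434416362067256
```

```bash
python3 -m creep '{"claw":[0,0,0,0,0,0,0,0,0,0,0,0],"dp":[[-2,-1.7,0],[-5,-4.2,0],[-8,-6.6,0],[-11,-9.1,0],[-14,-11.6,0],[-17,-14,0],[-20,-16.5,0],[-23,-19,0],[-26,-21.5,0],[-29,-24,0],[-32,-26.5,0],[-33.5,-27.7,0]],"roll":[0.07,0.14,0.21,0.28,0.35,0.42,0.49,0.56,0.63,0.70,0.77,0.818]}'
python3 -m creep '{"claw":[0,0],"dp":[[0,0,0],[0,0,0]],"roll":[0,0]}'
python3 go.py 0.455 -0.336 0.131 -15.7
```

```text
t: 8.55
tcp_pos: [0.456, -0.3093, 0.2221]
tool_rot: [0.799, 0.602, -0.0, 0.0]
force: [0.9, 0.3, -0.0]
finger_gap: 0.001
t: 8.75
tcp_pos: [0.4562, -0.3052, 0.2221]
tool_rot: [0.797, 0.604, 0.0, -0.001]
force: [0.6, 0.0, -0.1]
finger_gap: 0.001
t 8.75 p [ 0.4562 -0.3052  0.2221] dp cm [-3.02  0.73  9.1 ] roll 0.0 yawy -15.7 F [ 0.6   0.   -0.11] gap 0.0005385456373850549
```

```bash
python3 -m creep '{"claw":[0,0,0,0,0,0,0],"dp":[[-1.5,0,0],[-3,0,0],[-3,0,3],[-3,0,6],[-3,0,8.3],[-3,0,9.1],[-3,0,9.1]],"roll":[0,0,0,0,0,0,0]}'
python3 go.py 0.4935 -0.3465 0.131 -15.7
python3 - <<'E'
from h import *
from station import imaging
d=imaging.snapshot("side")
a=cv2.resize(d["image"][90:240,300:450],None,fx=3.6,fy=3.6,interpolation=2)
cv2.imwrite("pics/y1.png",a[:,:,::-1])
print(blobs(d,(345,145,380,172),(22,150,100),(32,255,255)),blobs(d,(320,180,345,205),(50,120,40),(75,255,255),5))
E
```

```text
t: 9.45
tcp_pos: [0.4482, -0.3351, 0.1309]
tool_rot: [0.797, 0.604, -0.0, -0.001]
force: [0.4, -0.2, 0.2]
finger_gap: 0.001
t 9.45 p [ 0.4482 -0.3351  0.1309] dp cm [ 0.12  4.67 -0.02] roll 0.0 yawy -15.7 F [ 0.44 -0.18  0.23] gap 0.0008684178064546499
[(array([361.49122807, 157.78947368]), np.int32(57))] [(array([331.56666667, 191.06666667]), np.int32(30))]
```

View pics/y1.png

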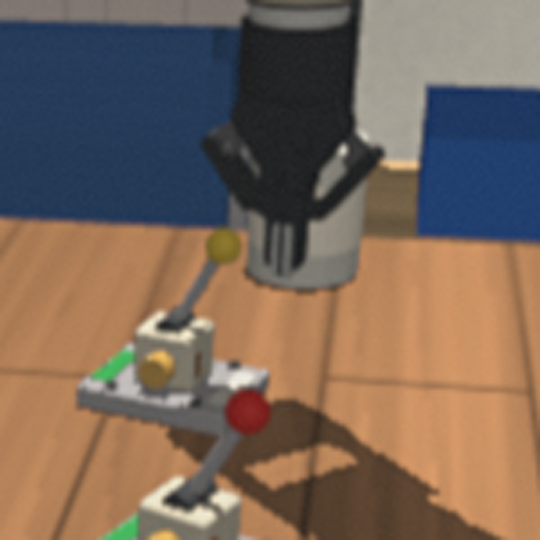

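The shut fingers stand behind the yellow ball (ball at crop (222,247), tips at (285,270)), clear of the red unit. I'll push along the arc.

```bash
python3 -m creep '{"claw":[0,0,0,0,0,0,0,0,0,0],"dp":[[0.1,0.6,0],[0.1,1.2,0],[0.1,1.7,0],[0.1,1.9,0],[0.1,2.1,-0.1],[0.1,2.3,-0.22],[0.1,2.5,-0.33],[0.1,2.7,-0.43],[0.1,2.9,-0.53],[0.1,3.1,-0.61]],"roll":[0,0,0,0,0,0,0,0,0,0]}'
python3 go.py 0.4935 -0.3465 0.131 -15.7
```

```text
t: 10.5
tcp_pos: [0.4771, -0.342, 0.1385]
tool_rot: [0.797, 0.604, -0.001, -0.002]
force: [-6.0, 0.7, 6.1]
finger_gap: 0.003
t 10.5 p [ 0.4771 -0.342   0.1385] dp cm [0.01 1.7  0.74] roll 0.001 yawy -15.7 F [-5.96  0.71  6.07] gap 0.0033655323722661164
```

```bash
python3 -m creep '{"claw":[0,0,0,0,0,0],"dp":[[0,0,-0.17],[0,0.2,-0.25],[0,0.4,-0.33],[0,0.6,-0.4],[0,0.8,-0.46],[0,1.0,-0.51]],"roll":[0,0,0,0,0,0]}'
python3 go.py 0.4935 -0.3465 0.131 -15.7
```

```text
t: 11.1
tcp_pos: [0.4889, -0.3456, 0.1433]
tool_rot: [0.797, 0.604, 0.0, 0.001]
force: [-3.4, -0.1, 2.6]
finger_gap: -0.001
t 11.1 p [ 0.4889 -0.3456  0.1433] dp cm [0.04 0.46 1.23] roll 0.0 yawy -15.7 F [-3.39 -0.14  2.64] gap -0.0014669735734793147
```

```bash
python3 -m creep '{"claw":[0,0,0,0,0,0,0,0,0,0,0],"dp":[[0,0.2,-0.08],[0,0.4,-0.13],[0,0.6,-0.17],[0,0.8,-0.2],[0,1.0,-0.22],[0,1.2,-0.24],[0,1.4,-0.25],[0,1.6,-0.25],[0,1.8,-0.25],[0,2.0,-0.25],[0,2.1,-0.25]],"roll":[0,0,0,0,0,0,0,0,0,0,0]}'
python3 - <<'E'
from h import *
from station import imaging
d=imaging.snapshot("side")
a=cv2.resize(d["image"][90:240,270:420],None,fx=3.6,fy=3.6,interpolation=2)
cv2.imwrite("pics/y2.png",a[:,:,::-1])
print(blobs(d,(300,145,380,182),(22,120,60),(32,255,255),8),blobs(d,(320,180,345,205),(50,120,40),(75,255,255),5))
E
python3 go.py 0.455 -0.336 0.24 -15.7
```

```text
t: 12.2
tcp_pos: [0.5088, -0.3511, 0.1455]
tool_rot: [0.797, 0.604, 0.0, 0.0]
force: [0.8, 0.6, 0.4]
finger_gap: -0.003
[(array([336.12903226, 153.67741935]), np.int32(62))] [(array([331.6875 , 191.09375]), np.int32(32))]
t 12.25 p [ 0.5089 -0.3512  0.1455] dp cm [ 0.   -5.6  -9.45] roll 0.0 yawy -15.7 F [-0.56 -0.09 -0.65] gap -6.194588630050548e-05
```

View pics/y2.png

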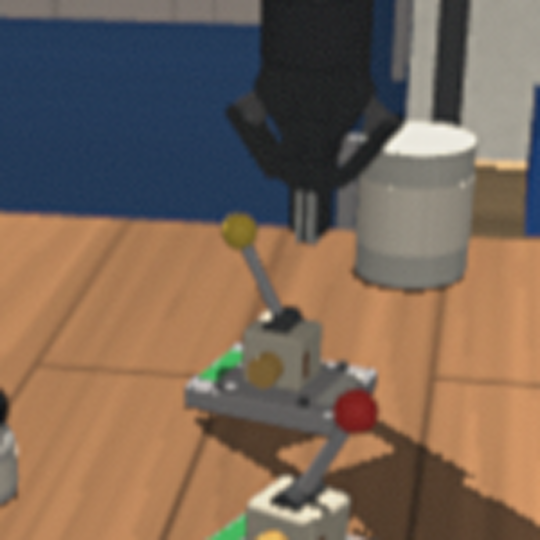

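Yellow has snapped open (ball at crop (239,231), leaning over its green stripe) and its stripe hasn't moved. Lift, then go over the button. I'll check the button height from depth first.

```bash
python3 -m creep '{"claw":[0,0,0,0],"dp":[[0,-0.5,-2],[0,-0.5,-5],[0,-0.5,-8],[0,-0.5,-8.5]],"roll":[0,0,0,0]}'
python3 go.py 0.561 0.307 0.232 31
python3 - <<'E'
from h import *
T=np.load("/tmp/top0.npz")
for u,v in((194,243),(190,243),(199,243),(194,239),(194,248)):
    c,r=ray(T,u,v);print((c+r*T["z_map"][v,u]).round(4))
E
```

```text
t: 12.65
tcp_pos: [0.5054, -0.3513, 0.2345]
tool_rot: [0.797, 0.604, 0.001, 0.004]
force: [0.4, -0.8, 0.6]
finger_gap: 0.002
t 12.65 p [ 0.5054 -0.3513  0.2345] dp cm [ 64.88 -12.46  -0.09] roll -0.815 yawy -15.7 F [ 0.44 -0.83  0.63] gap 0.0017297825842427475
[0.5615 0.308  0.0763]
[0.5617 0.3178 0.0753]
[0.561  0.2949 0.0802]
[0.5713 0.3082 0.0759]
[0.5497 0.3086 0.0732]
```

```bash
python3 -m creep '{"claw":[0,0,0,0,0,0,0,0,0,0,0,0],"dp":[[3,-0.6,0],[7,-1.3,0],[11,-2.1,0],[15,-2.9,0],[19,-3.6,0],[23,-4.4,0],[27,-5.2,0],[31,-6,0],[35,-6.7,0],[39,-7.5,0],[43,-8.3,0],[45,-8.6,0]],"roll":[-0.07,-0.14,-0.21,-0.28,-0.35,-0.42,-0.49,-0.56,-0.63,-0.7,-0.77,-0.815]}'
python3 -m creep '{"claw":[0],"dp":[[0,0,0]],"roll":[0]}'
python3 go.py 0.561 0.3075 0.232 31
```

```text
t: 13.85
tcp_pos: [0.5417, 0.1099, 0.2297]
tool_rot: [0.49, 0.872, -0.0, -0.001]
force: [-0.5, -0.8, 0.1]
finger_gap: 0.002
t: 13.95
tcp_pos: [0.5421, 0.1095, 0.2297]
tool_rot: [0.491, 0.871, -0.0, -0.001]
force: [0.5, -0.5, -0.2]
finger_gap: 0.004
t 13.95 p [0.5421 0.1095 0.2297] dp cm [15.95 11.89 -0.22] roll 0.004 yawy 31.2 F [ 0.48 -0.53 -0.18] gap 0.0035241665439602423
```

```bash
python3 -m creep '{"claw":[0,0,0,0,0,0,0,0,0,0,0],"dp":[[3,2.2,0],[6,4.5,0],[9,6.7,0],[12,9,0],[15,11.2,0],[16,11.9,0],[16,11.9,0],[16,11.9,4],[16,11.9,8],[16,11.9,11],[16,11.9,11.4]],"roll":[0,0,0,0,0,0,0,0,0,0,0]}'
python3 -m creep '{"claw":[0],"dp":[[0,0,0]],"roll":[0]}'
python3 go.py 0.561 0.3075 0.096 31
python3 - <<'E'
from h import *
from station import imaging
d=imaging.snapshot("side")
a=cv2.resize(d["image"][240:420,180:360],None,fx=3,fy=3,interpolation=2)
cv2.imwrite("pics/b1.png",a[:,:,::-1])
E
```

```text
t: 15.05
tcp_pos: [0.5593, 0.3017, 0.1122]
tool_rot: [0.493, 0.87, -0.004, -0.003]
force: [-0.5, -1.1, 0.2]
finger_gap: 0.003
t: 15.15
tcp_pos: [0.5622, 0.3033, 0.1159]
tool_rot: [0.493, 0.87, -0.001, -0.001]
force: [1.0, 0.3, 1.0]
finger_gap: -0.004
t 15.15 p [0.5622 0.3033 0.1159] dp cm [0.42 0.12 1.99] roll -0.002 yawy 30.9 F [0.98 0.34 1.  ] gap -0.0040106762028306025
```

View pics/b1.png

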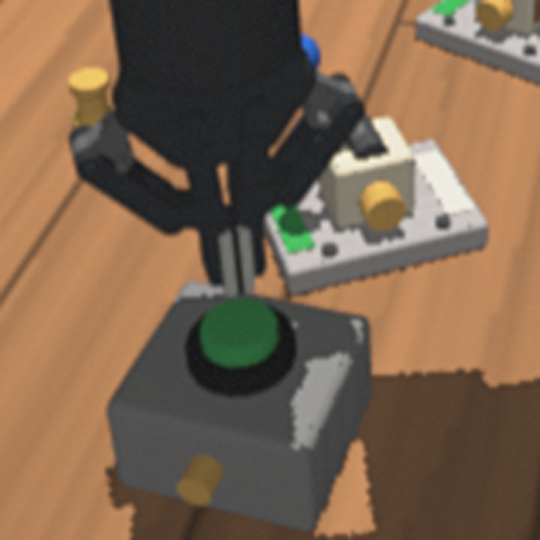

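The shut fingertips hover over the button's centre (button at crop (240,330), tips at (240,290), 20 mm above). Fine-centre and press.

```bash
python3 -m creep '{"claw":[0,0,0,0,0,0,0,0,0],"dp":[[0.3,0.1,0],[0.4,0.1,0.6],[0.4,0.1,1.2],[0.4,0.1,1.7],[0.4,0.1,2.0],[0.4,0.1,2.2],[0.4,0.1,2.4],[0.4,0.1,2.6],[0.4,0.1,2.6]],"roll":[0,0,0,0,0,0,0,0,0]}'
python3 go.py 0.561 0.3075 0.096 31
```

```text
t: 16.1
tcp_pos: [0.5607, 0.3091, 0.0906]
tool_rot: [0.492, 0.87, -0.0, -0.0]
force: [-2.0, 0.3, 4.0]
finger_gap: 0.002
t 16.1 p [0.5607 0.3091 0.0906] dp cm [-0.15 -0.06 -0.54] roll -0.0 yawy 31.0 F [-1.98  0.26  3.97] gap 0.00152477101036849
```

```bash
python3 -m creep '{"claw":[0,0,0],"dp":[[0,0,0.1],[0,0,0.2],[0,0,0.2]],"roll":[0,0,0]}'
python3 go.py 0.561 0.3075 0.096 31
```

```text
t: 16.4
tcp_pos: [0.5608, 0.3092, 0.09]
tool_rot: [0.492, 0.87, -0.0, -0.0]
force: [-4.5, -1.7, 11.7]
finger_gap: 0.001
t 16.4 p [0.5608 0.3092 0.09  ] dp cm [-0.16 -0.07 -0.6 ] roll 0.0 yawy 31.0 F [-4.55 -1.65 11.75] gap 0.0008704880899215468
```

The button bottomed out: TCP stopped at 0.090 (6 mm down) while force rose to about 12 N. Release it, lift clear and check everything.

```bash
python3 -m creep '{"claw":[0,0,0,0,0,0,0,0,0],"dp":[[0,0,-0.4],[0,0,-1],[0,0,-3],[0,0,-6],[0,0,-10],[0,0,-13],[0,0,-15],[0,0,-15],[0,0,-15]],"roll":[0,0,0,0,0,0,0,0,0]}'
python3 - <<'E'
from h import *
from station import imaging
T0=np.load("/tmp/top0.npz");S0=np.load("/tmp/side0.npz")
d=imaging.snapshot("side");e=imaging.snapshot("top")
cv2.imwrite("pics/f_side.png",d["image"][:,:,::-1]);cv2.imwrite("pics/f_top.png",e["image"][:,:,::-1])
G=((50,120,40),(75,255,255))
for a in(S0,d): print([(c.round(1).tolist(),int(n)) for c,n in blobs(a,(200,170,400,400),*G)])
for a in(S0,d): print("red",blobs(a,(355,190,380,215),(0,180,80),(4,255,255),5))
for a in(T0,e): print([(c.round(1).tolist(),int(n)) for c,n in blobs(a,(170,215,500,320),*G)])
E
```

```text
t: 17.3
tcp_pos: [0.5612, 0.3091, 0.2381]
tool_rot: [0.492, 0.87, 0.0, 0.0]
force: [0.6, 0.2, -0.2]
finger_gap: -0.0
[([331.6, 191.1], 30), ([331.7, 239.5], 54), ([275.6, 312.7], 163), ([387.1, 343.8], 251), ([259.3, 350.5], 470)]
[([331.7, 191.1], 32), ([331.6, 239.6], 55), ([275.7, 312.8], 163), ([387.2, 344.0], 251), ([259.2, 351.2], 456)]
red [(array([368.64444444, 203.72222222]), np.int32(90))]
red [(array([368.60674157, 203.66292135]), np.int32(89))]
[([257.8, 236.4], 123), ([467.7, 237.8], 124), ([194.5, 243.3], 180), ([365.9, 257.7], 123), ([240.8, 314.3], 144)]
[([263.8, 232.9], 47), ([465.7, 237.2], 101), ([194.5, 243.5], 163), ([250.0, 241.5], 23), ([366.1, 257.7], 119), ([240.6, 314.3], 148)]
```

View pics/f_side.png

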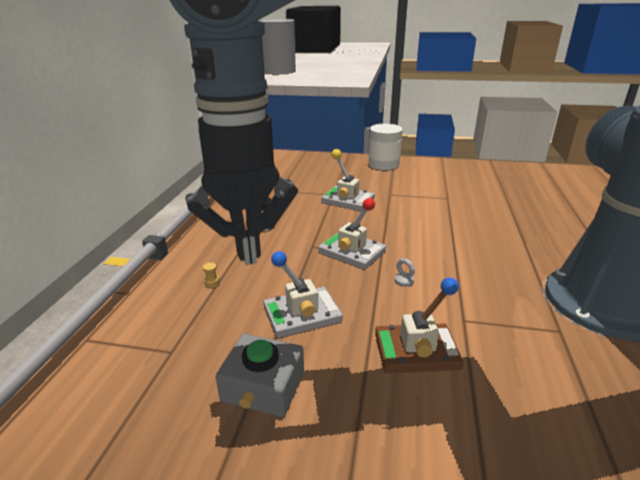

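View pics/f_top.png

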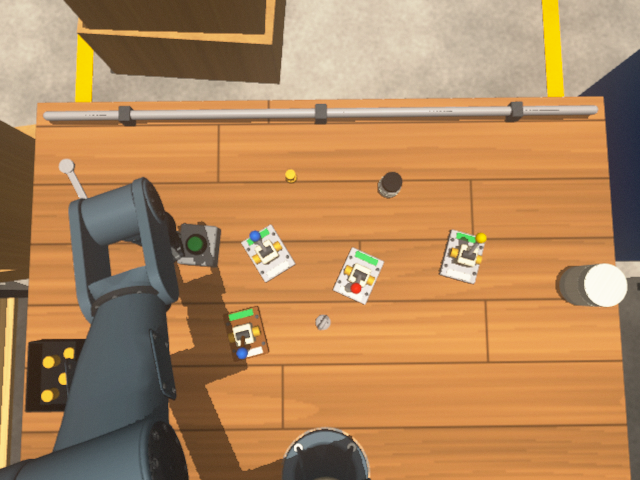

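Both frames show blue open (side (279,259)), yellow open (side (337,154)) and red still closed at the same pixel (368.6,203.7). The button is back up within 0.7 px (a full 6 mm press would be about 4 px). Handing in.

```bash
python3 -c "
from station import workorder; print(workorder.sign_off())"
```

```text
the job is handed in; nothing more can be done
None
```

The dosing unit is started and the job is handed in, at about 17.4 s on the robot's clock. I pushed the blue lever over until it snapped open, then the yellow one. After that I pressed the green button about 6 mm, down to its stop at about 12 N, and released it.

**Last checks:**
- **Levers:** both pictures show blue and yellow leaning over their green stripes, and the red lever still closed at the same pixel.
- **Valve units:** in the side view, the stripes of all the valve units and the brown look-alike are within 0.2 px of where they started. In the top view, the blue and yellow stripes gave shifted readings because the opened balls cover part of them.
- **Button:** it reads as back up, 0.7 px off its first reading. I put that down to shading, since a full press would shift it about 4 px.
- **Other objects:** the eyebolt, brass fitting and jar look where they were; I judged these by eye only. The arm is clear of everything.

**What went wrong:** my first straight push on the blue ball built up about 15 N sideways and 16 N upwards, over the unit's 8 N limit for tipping or sliding. I backed off at once, and the pictures showed the unit hadn't moved. I then pushed along the ball's arc instead. The sideways force I read there stayed at about 6.5 N or less.

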